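Peg held open around a squared pair of earring cards

ROBOT

A 6-joint arm with a two-finger parallel gripper is mounted at the origin on the work surface. World frame = base frame: x ahead of the robot, y to its left, z up, the work surface at z = 0. Lengths are in m, angles in rad, forces in N, time in s.
With the tool pointing down it reaches from about 0.275 to 1 m from the base axis. Payload 8.4 kg.
Tool frame: the origin (TCP) lies on the centre line of the jaws, within the pads' length; the fingertips stand 17 mm ahead of it and the grasp point (between the pads) lies 2 mm behind it (bot.tcp_to_tips is the y of the fingertips in the tool frame, in m); y points along the fingers, z is the direction in which the jaws open and shut, and the axes are right-handed (so a half turn about y gives the same grasp; the last joint's range is limited). The gripper opens to 85 mm and grips with 20 to 120 N. Pads are 22 mm wide; open, the fingers measure 114 mm over their backs; the gripper's body (76 mm by 85 mm) begins 54 mm behind the grasp point. The pads swing forward as they close: fully open they stand 13 mm farther back than shut.
Start: joints at [1.305, 0.353, 1.633, -0, 1.155, -0.002], TCP at [0.163, 0.603, 0.248] pointing down, gripper open.
Joint ranges: [-2.63, 2.63], [-0.92, 2.1], [0.06, 2.66], [-1.3, 4.44], [0, 2.69], [-3.02, 3.02]. Speed limits (rad/s): [2.22, 2.22, 2.79, 3.14, 3.14, 3.14].

INTERFACE

Orientations are given as a unit quaternion [x, y, z, w].
In Python, from workcell import bot, hand, kinematics, get_obs, vision, hand_in gives the robot as it stands. The module is installed in compiled form; this text tells all that it offers. Calls block until the motion is done:
- bot.reach(position, orientation): joint-space move of the TCP to a pose.
- bot.servo_line(position, ori=None, velocity=0.15): straight line of the TCP; ori=None keeps the orientation; velocity is the mean speed in m/s.
- bot.goto_joints(angles): joint-space move.
- hand.move_gripper(opening, strength=None): finger opening in m; strength is the grip in N (None keeps the last); returns when the fingers have stopped.
- bot.dwell(seconds).
- kinematics.solve_ik(position, orientation): joint angles nearest the present ones, or None.
- get_obs(): the state.
- vision.read_camera(name): name is "scene" or "top" or "wrist"; returns a dict with "frame" (400x640x3 uint8, red, green, blue), "intrinsics" (3x3 intrinsics, pixels), "dist" ([k1, k2, p1, p2, k3] as OpenCV has them; the pictures are not rectified), "view" (4x4, takes a point from world to camera coordinates). Camera axes: x right, y down, z forward; pixel columns grow to the right and rows downward; lengths in m; the calibration is good to about 2 mm. A picture is of the moment at which its call begins. There is no depth.
A pose or a line that the arm cannot do raises bot.IKError and nothing moves.
- hand_in(): hands the job in, once; it reports no verdict.
The state is a dict: "time_s": time; "joint_pos": joint angles; "joint_vel": joint speeds; "joint_efforts": joint torques, N m; "position": TCP position; "orientation": TCP orientation; "wrist_force": force on the tool from outside, world axes, zero at the start; "ft_torque": the same for the moment, N m; "gripper_width": finger opening in m.
Only numpy, scipy, OpenCV 4.12 (cv2) and the standard library are available. Lean on these libraries where they do the work, as an engineer would, in place of code of your own. Each camera call takes 0.05 s, during which the arm holds its last target.

TASK

Lift the white earring card out of the slotted wooden block and stand it on the little easel in front of the card already leaning there, face to face with their edges flush, and let go of it. Then pick up the big clothes peg by its handles, squeeze it wide open and bring its gaping jaws around one upright side edge of both cards, one jaw in front and one behind, without touching the cards or the easel. Finish there, still holding the peg squeezed open in the air so that I can slip one more card in, and leave everything else on the ledge where it is.

Things in the scene. Friction and masses are not known exactly. Their poses are not given: they have to be found in the camera images.
- easel: Small wooden card easel, fixed to the ledge, base 84 x 84 x 10 mm. Origin at ledge height, 12 mm in front of the base's middle; x to its back, y along its trough, z up. Trough and back post lean back (tops towards +x) 10 degrees from vertical. The back post is 32 mm wide and reaches 60 mm up the slope from the trough floor; a thin strut props it from behind.
- easel_seat (a point): Inner back corner of the easel's trough at mid-length: where the trough floor meets the post's face (x = 6, z = 24 mm in the easel's frame, whose axes it shares). Measured square to the 10 degree lean, the trough is 14 mm wide from the post to the front lip; it is 80 mm long in y and the lip stands 9 mm above the floor.
- block: Slotted wooden block, fixed to the ledge, base 60 x 84 mm, about 44 mm high; origin on the ledge under its middle, x to its back, y along the slot, z up. The slot is 6 mm wide, 24 mm deep and leans back (top towards +x) by 10 degrees; its back bottom corner lies at x = 3 mm, z = 16 mm.
- card_a: Stiff white earring card, 60 wide (y) x 100 tall (z) x 4 mm thick (x), corners rounded to 8 mm radius, 20 g, nine tiny dark holes. It stands in the easel's trough, flat against the post, up to 7 mm off the trough's middle, and can slide along it. Origin at the middle of its bottom edge; z up along the card, x square to its face towards the post (its back), y along its width.
- card_b: The same kind of card (60 x 100 x 4 mm, 20 g, same axes and origin), standing in the slot of the block and leaning back by about 10 degrees. To be moved onto the easel in front (-x side) of card_a: stacked flush, its origin lies 4 mm from card_a's origin along card_a's -x.
- peg: Left leg and spring of a big orange clothes peg lying on its side: 110 mm long, 24 mm high as it lies, 44 g. Origin at the pivot, at the underside; x to the jaws, y to the left leg, z up. Shut, this frame is the whole peg's: jaw tips at x = 50 mm, jaw pads from x = 24 to 50 mm, 9 mm thick each, meeting at y = 0; handles from the pivot to x = -60 mm, each flaring 0.25 rad outwards.
- peg_handle (a point): Place to squeeze: midway between the handles, 45 mm from the pivot towards the handle ends (x = -45 mm), at mid-height (12 mm). Axes as peg. Over their backs the handles measure 39 mm here at rest and 16 mm squeezed fully, then lying parallel. The spring needs about 9 N on each handle here to stay fully open; grip with 20 N or more.
- peg_right (a joint): Opening angle of the peg (rad), right leg against left leg: 0 shut, 0.5 fully open (stop). Squeezed evenly, each leg turns by half of it about the pivot. At 0.5 the jaw tips gape about 25 mm and, 14 mm in from the tips, about 18 mm.
- peg_tip_left (a point): Tip of the left jaw: the end of its inner face, at mid-height of the peg (12 mm above the underside).
- peg_tip_right (a point): Tip of the right jaw: the end of its inner face, at mid-height of the peg.
- deodorant: Bystander: grey roll-on deodorant, upright, 37 mm across, 79 mm tall; origin at the centre of its underside.
- jar: Bystander: small closed glass lotion jar, 58 mm across, 52 mm tall; origin at the centre of its underside.
- bowl: Bystander: ceramic trinket bowl, 90 mm across, 36 mm tall; origin at the centre of its underside.
- hair_pick: Bystander: flat bamboo hair pick, 158 x 52 x 6 mm, lying flat; origin at the underside near the root of its teeth, x along the teeth.
Not all that is in view belongs to the job. What is shaped like the card_b but orange or yellow is not meant. What is shaped like the easel but black or purple is not meant.

How it is judged:
On the way, in this order (a step that is already met when the one before it is completed fails the run):
1. both cards stand on the easel as one squared pile, the second in front, and the fingers have let go of them (x of card_b in the frame of card_a between -0.0115 and -0.0025 m and y of card_b in the frame of card_a between -0.005 and 0.005 m and z of card_b in the frame of card_a between -0.005 and 0.005 m and angle between the x axis of card_b and the x axis of card_a, either way round below 0.12 rad and angle between the y axis of card_b and the y axis of card_a, either way round below 0.12 rad and z of card_a in the frame of easel below 0.032 m and angle between card_a's own z axis and vertical below 0.35 rad and horizontal distance between card_a and easel below 0.02 m and contact force between the fingers and card_a below 0.05 N and contact force between the fingers and card_b below 0.05 N), for 0.3 s.
2. the peg is lifted and squeezed open (value of joint peg_right above 0.3 rad and height (world z) of peg above 0.04 m and contact force between the fingers and peg above 3 N), for 0.2 s.
At the end, for the whole second after the job is handed in: Fingers hold the peg in the air (over 3 N), open over 0.35 rad, off cards and easel (under 0.5 N); jaw tips in front of and behind both, 5 mm or more in past one side edge, pivot outside it, 30 to 98 mm up. Card b in front of a on the easel, flush within 5 mm, parallel within 0.12 rad. All still (all of step 1 and value of joint peg_right above 0.35 rad and contact force between the fingers and peg above 3 N and height (world z) of peg above 0.04 m and contact force between peg and card_a below 0.5 N and contact force between peg and card_b below 0.5 N and contact force between peg and easel below 0.5 N and linear speed of each of peg, card_a, card_b below 0.02 m/s and ((x of peg_tip_left in the frame of card_a above 0.003 m and x of peg_tip_right in the frame of card_b below -0.003 m and y of each of peg_tip_left, peg_tip_right in the frame of card_a below 0.025 m and y of each of peg_tip_left, peg_tip_right in the frame of card_b below 0.025 m and z of peg_tip_left in the frame of card_a between 0.03 and 0.098 m and z of peg_tip_right in the frame of card_a between 0.03 and 0.098 m and y of peg in the frame of card_a above 0.03 m) or (x of peg_tip_right in the frame of card_a above 0.003 m and x of peg_tip_left in the frame of card_b below -0.003 m and y of each of peg_tip_right, peg_tip_left in the frame of card_a above -0.025 m and y of each of peg_tip_right, peg_tip_left in the frame of card_b above -0.025 m and z of peg_tip_right in the frame of card_a between 0.03 and 0.098 m and z of peg_tip_left in the frame of card_a between 0.03 and 0.098 m and y of peg in the frame of card_a below -0.03 m))); the arm keeps its last pose, push and grip.
It fails at once if the deodorant is pushed away or tipped over (distance of deodorant from where it was at the start of the episode above 0.02 m or angle between deodorant's own z axis and vertical above 0.5 rad).
It fails at once if the jar is pushed away or tipped over (distance of jar from where it was at the start of the episode above 0.02 m or angle between jar's own z axis and vertical above 0.5 rad).
It fails at once if the bowl is pushed away or tipped over (distance of bowl from where it was at the start of the episode above 0.02 m).
It fails at once if the hair pick is pushed away or tipped over (distance of hair_pick from where it was at the start of the episode above 0.02 m).
It also fails if it takes over 54 s, if anything falls off the work surface, if the arm or the gripper's body presses on something with over 40 N, if the wrist force passes 120 N, or if a joint passes its speed limit or range.

## Working session

There is one attempt and no reset: what is moved stays moved. The work goes in short steps, each a Python script; the robot and the scene stay as the last script left them, time stands still between calls to the robot, and variables do not carry over. Pictures are saved under pics/ and viewed, and the job is handed in when it is done.

```bash
mkdir -p pics; ls
python3 - <<'E'
from workcell import bot,hand,kinematics,get_obs,vision
import cv2,numpy as np
print(get_obs())
for n in ["scene","top","wrist"]:
    r=vision.read_camera(n)
    cv2.imwrite(f"pics/{n}0.png",r["frame"][:,:,::-1])
    print(n,r["intrinsics"].tolist(),r["dist"],np.round(r["view"],4).tolist())
print(bot.tcp_to_tips)
E
```

```text
pics
{'time_s': 0.0, 'joint_pos': array([ 1.30455768e+00,  3.53672272e-01,  1.63415004e+00,  2.38657837e-07,
        1.15519279e+00, -2.40996653e-03]), 'joint_vel': array([ 0.00071126,  0.00105571,  0.00026446,  0.00161637, -0.00019125,
        0.00081112]), 'joint_efforts': array([ 3.40493971e-03, -6.05254984e+01, -3.42078710e+01,  2.95556601e-04,
        9.24028252e-03, -4.78422703e-05]), 'position': array([0.16287143, 0.6029282 , 0.24753979]), 'orientation': array([ 0.70146156, -0.09307467,  0.09293982, -0.70046482]), 'wrist_force': array([ 0.01214879, -0.02272703, -0.59768002]), 'ft_torque': array([ 0.01823912, -0.02000654, -0.01701131]), 'gripper_width': 0.08508620699807395}
scene [[366.77142220221424, 0.0, 316.6110508753534], [0.0, 366.77142220221424, 198.04514167080862], [0.0, 0.0, 1.0]] [-0.04248905  0.          0.          0.          0.        ] [[-0.7086, 0.7056, -0.0039, 0.4454], [0.5579, 0.5569, -0.6153, -0.2477], [-0.432, -0.4382, -0.7883, 1.1279], [0.0, 0.0, 0.0, 1.0]]
top [[381.07813439380317, 0.0, 318.4924681933606], [0.0, 381.07813439380317, 202.64614259342707], [0.0, 0.0, 1.0]] [0.00834071 0.         0.         0.         0.        ] [[-0.0047, -1.0, 0.0047, -0.0656], [-0.9714, 0.0034, -0.2376, 0.5632], [0.2376, -0.0057, -0.9714, 0.8783], [0.0, 0.0, 0.0, 1.0]]
wrist [[286.9723593964318, 0.0, 320.27964612794193], [0.0, 286.9723593964318, 199.62677569355637], [0.0, 0.0, 1.0]] [-0.01355503  0.          0.          0.          0.        ] [[0.2613, 0.9653, -0.0018, -0.6231], [0.9274, -0.2505, 0.2777, -0.0361], [0.2676, -0.0742, -0.9607, 0.3799], [0.0, 0.0, 0.0, 1.0]]
0.017
```

View pics/scene0.png

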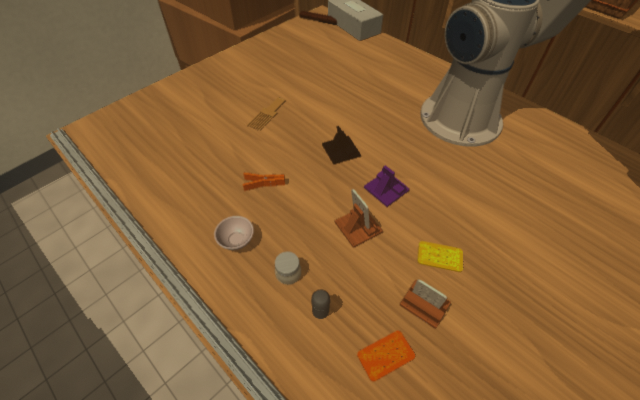

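View pics/top0.png

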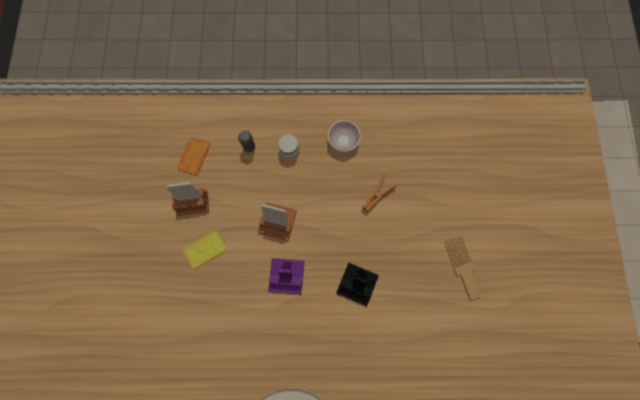

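View pics/wrist0.png

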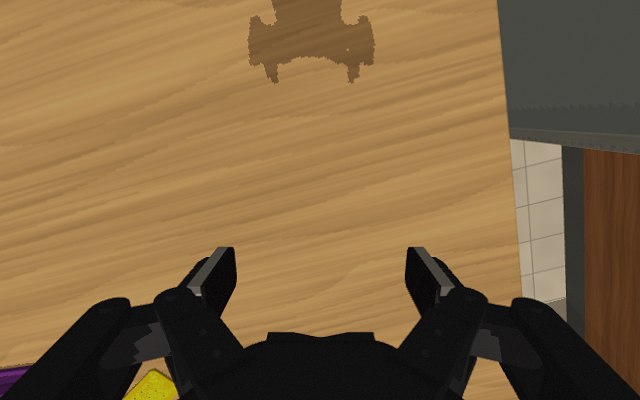

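```bash
cat > h.py <<'E'
import numpy as np, cv2, pickle
def crop(img,x0,y0,x1,y1,s,name):
    c=cv2.resize(img[y0:y1,x0:x1],None,fx=s,fy=s,interpolation=cv2.INTER_CUBIC)
    for u in range((x0+9)//10*10,x1,10): cv2.line(c,(int((u-x0)*s),0),(int((u-x0)*s),6 if u%50 else 14),(0,0,255),1)
    for v in range((y0+9)//10*10,y1,10): cv2.line(c,(0,int((v-y0)*s)),(6 if v%50 else 14,int((v-y0)*s)),(0,0,255),1)
    cv2.imwrite('pics/'+name,c)
def ray(r,uv):
    K=np.array(r["intrinsics"]);V=np.array(r["view"])
    p=cv2.undistortPoints(np.array([[uv]],float),K,np.array(r["dist"]))[0,0]
    R=V[:3,:3];t=V[:3,3]
    return -R.T@t, R.T@np.array([p[0],p[1],1])
def onz(r,uv,z):
    o,d=ray(r,uv); return o+d*(z-o[2])/d[2]
def proj(r,P):
    V=np.array(r["view"])
    rv,_=cv2.Rodrigues(V[:3,:3])
    return cv2.projectPoints(np.array(P,float).reshape(-1,1,3),rv,V[:3,3],np.array(r["intrinsics"]),np.array(r["dist"]))[0][:,0]
def tri(obs):
    A=np.zeros((3,3));b=np.zeros(3)
    for r,uv in obs:
        o,d=ray(r,uv);d/=np.linalg.norm(d);M=np.eye(3)-np.outer(d,d);A+=M;b+=M@o
    return np.linalg.solve(A,b)
def save(r,name):
    pickle.dump(r,open(name+'.pkl','wb'))
def load(name): return pickle.load(open(name+'.pkl','rb'))
E
python3 - <<'E'
from h import *
from workcell import vision
for n in ["scene","top"]:
    r=vision.read_camera(n);save(r,n+'0')
    im=r["frame"][:,:,::-1].copy()
    if n=="top":
        crop(im,150,120,310,240,5,'top_l.png'); crop(im,330,160,410,220,10,'top_peg.png')
    else:
        crop(im,320,180,480,300,5,'sc_l.png'); crop(im,230,160,310,220,10,'sc_peg.png')
r=load('top0')
for n,uv,z in [('block',(190,200),.04),('easel',(278,220),.04),('peg',(378,194),.012),('jar',(288,148),.03),('deo',(248,142),.04),('bowl',(344,138),.02),('purple',(287,276),.02),('black',(358,285),.02)]:
    print(n,onz(r,uv,z).round(3))
E
```

```text
block [0.578 0.26  0.04 ]
easel [0.525 0.035 0.04 ]
peg [ 0.6   -0.226  0.012]
jar [0.723 0.013 0.03 ]
deo [0.736 0.119 0.04 ]
bowl [ 0.756 -0.139  0.02 ]
purple [0.387 0.011 0.02 ]
black [ 0.364 -0.165  0.02 ]
```

View pics/top_l.png

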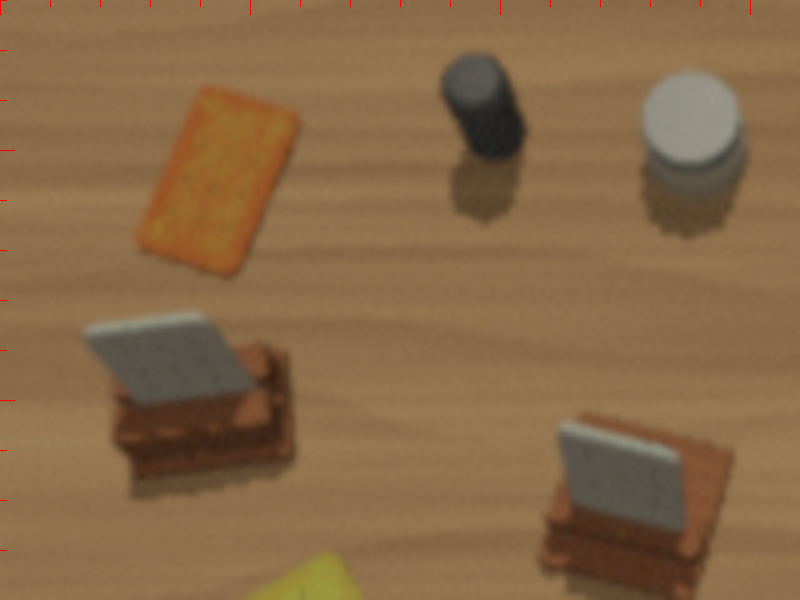

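View pics/top_peg.png

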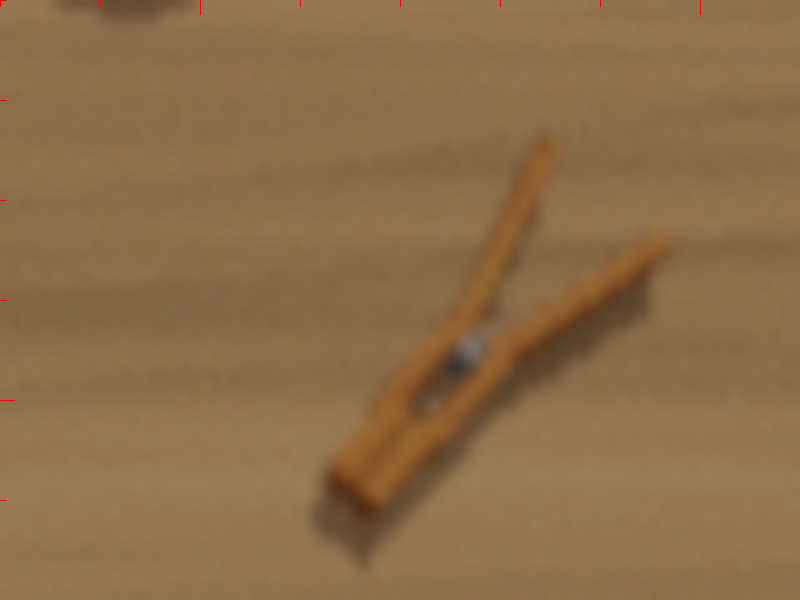

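View pics/sc_l.png

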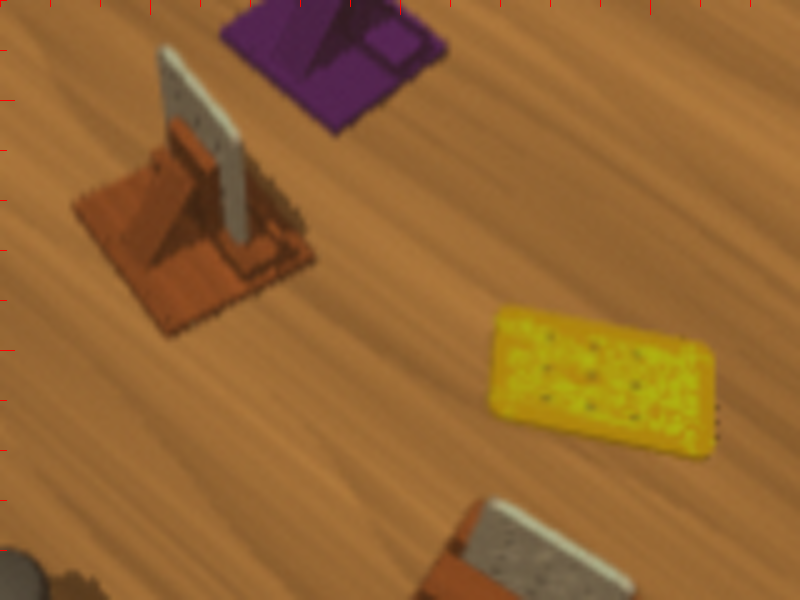

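View pics/sc_peg.png

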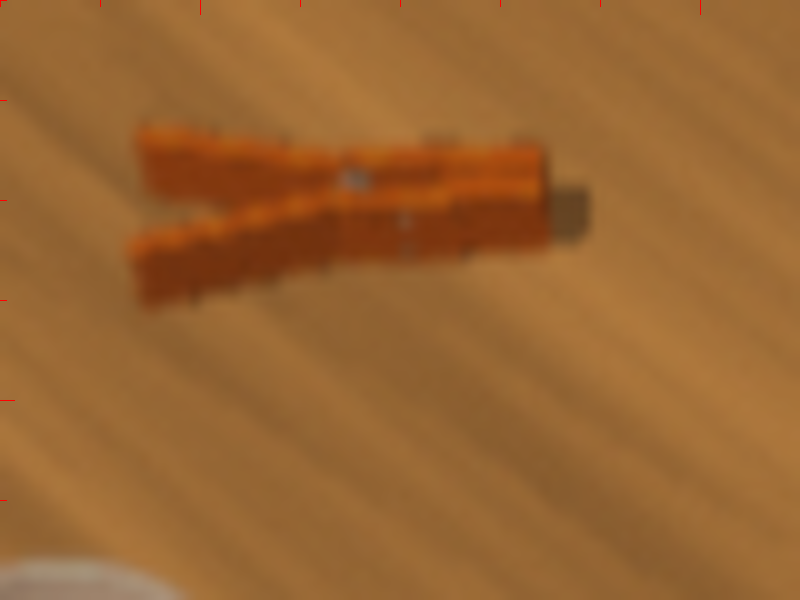

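Run:
```python
from h import *
from workcell import vision,get_obs,kinematics
from scipy.spatial.transform import Rotation as R
r=vision.read_camera('wrist'); o=get_obs()
V=r['view'];C=-V[:3,:3].T@V[:3,3]
T=R.from_quat(o['orientation']).as_matrix()
print('tool',T.round(3)); print('C',C,'cam in tool',T.T@(C-o['position']),'\naxes in tool\n',(T.T@V[:3,:3].T).round(3))
# coarse
for nm,yaw,c in [('block',5,[.57,.255]),('easel',-11,[.52,.037])]:
    for s in (1,-1):
        yw=np.radians(yaw);l=np.radians(10)
        B=np.array([[np.cos(yw),-np.sin(yw),0],[np.sin(yw),np.cos(yw),0],[0,0,1]])
        B=B@R.from_euler('y',10,degrees=True).as_matrix()  # card frame
        ty=-B[:,2];tz=B[:,1]*s;tx=np.cross(ty,tz)
        q=R.from_matrix(np.stack([tx,ty,tz],1)).as_quat()
        print(nm,s,kinematics.solve_ik([*c,.2],q))
```

```text
tool [[ 0.965 -0.     0.261]
 [-0.261 -0.     0.965]
 [-0.    -1.    -0.   ]]
C [0.09462882 0.62072081 0.3741007 ] cam in tool [-0.07049385 -0.12608842 -0.00099729] 
axes in tool
 [[ 0.001  0.961  0.278]
 [ 0.001 -0.278  0.961]
 [ 1.    -0.    -0.001]]
block 1 [ 0.39115461  0.48345095  1.55788429  0.05447545  1.26736758 -1.28754339]
block -1 [0.39115461 0.48345095 1.55788429 0.05447545 1.26736758 1.85404926]
easel 1 [ 0.04290366  0.33459884  1.79031218  0.04360152  1.18684512 -1.35568942]
easel -1 [0.04290366 0.33459884 1.79031218 0.04360152 1.18684512 1.78590324]
```

```bash
cat >> h.py <<'E'
from scipy.spatial.transform import Rotation as R
def frame(yaw,lean):
    return (R.from_euler('z',yaw)*R.from_euler('y',lean)).as_matrix()
def quat(B,s=1):
    ty=-B[:,2];tz=B[:,1]*s;tx=np.cross(ty,tz)
    return R.from_matrix(np.stack([tx,ty,tz],1)).as_quat()
E
python3 - <<'E'
from h import *
from workcell import *
q=quat(frame(np.radians(-11),np.radians(10)))
def snap(n):
    r=vision.read_camera('wrist');save(r,n);cv2.imwrite(f'pics/{n}.png',cv2.resize(r['frame'][:,:,::-1],None,fx=1.25,fy=1.25,interpolation=cv2.INTER_CUBIC))
bot.reach([.50,.037,.23],q);print(get_obs()['time_s']);snap('wE1')
q=quat(frame(np.radians(5),np.radians(10)))
bot.reach([.555,.255,.23],q);print(get_obs()['time_s']);snap('wB1')
print(get_obs()['position'])
E
```

```text
2.65
3.6
[0.55480436 0.25350716 0.22997087]
```

View pics/wE1.png

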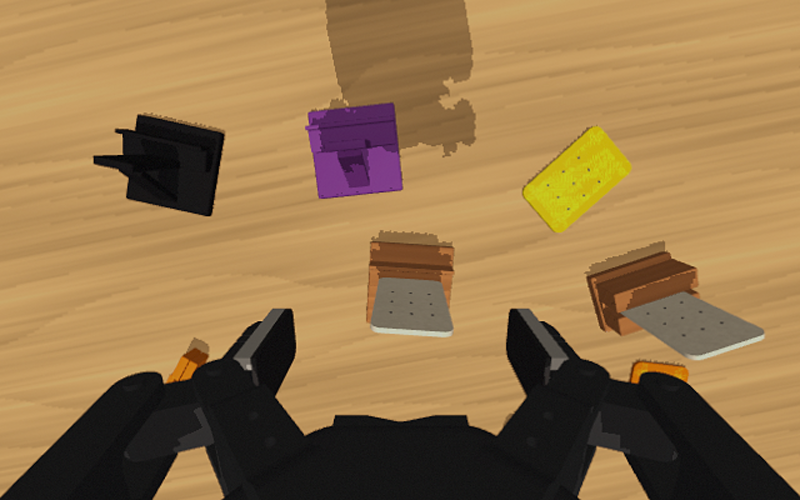

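View pics/wB1.png

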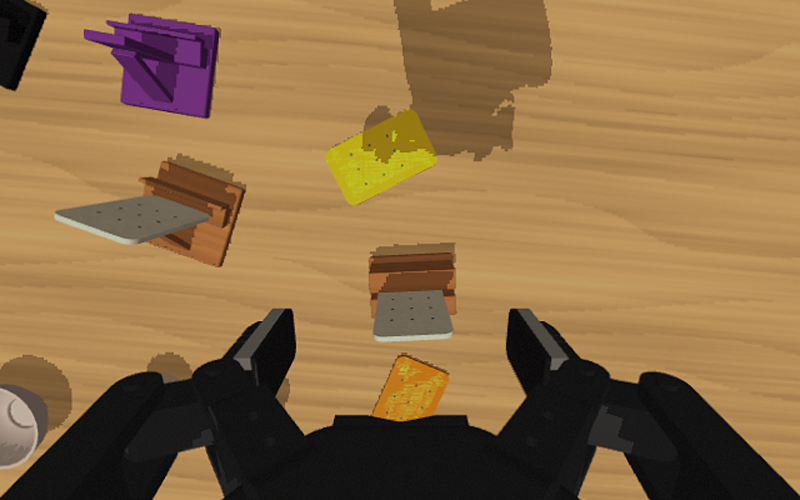

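Run:
```python
from h import *
r=load('wE1');im=r['frame'][:,:,::-1].copy()
crop(im,285,180,375,275,6,'c1.png')
crop(im,465,190,620,295,5,'c2.png')
r=load('wB1');im=r['frame'][:,:,::-1].copy()
crop(im,285,190,375,280,6,'c3.png')
crop(im,35,120,205,220,4.5,'c4.png')
```

```text
(no output)
```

View pics/c1.png

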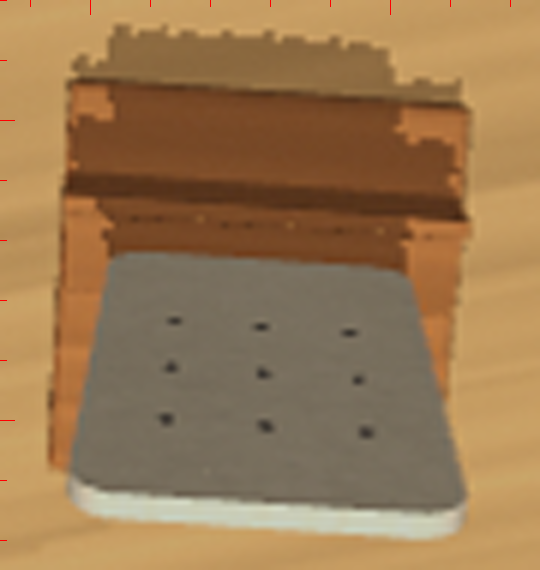

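View pics/c2.png

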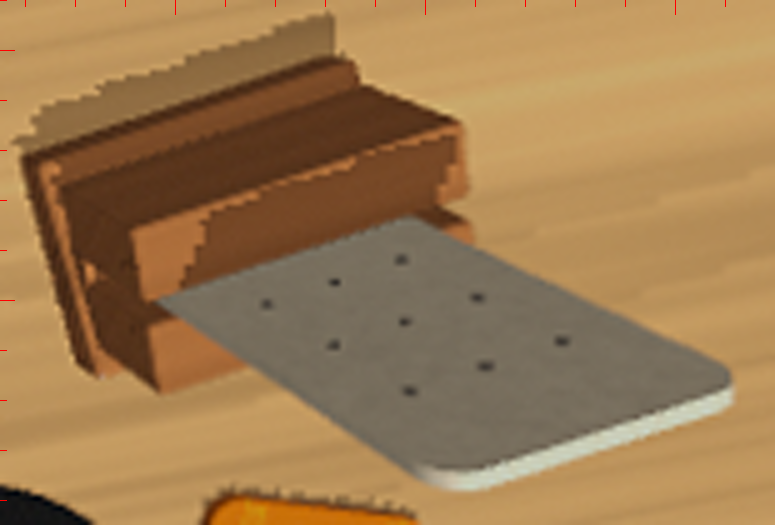

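View pics/c3.png

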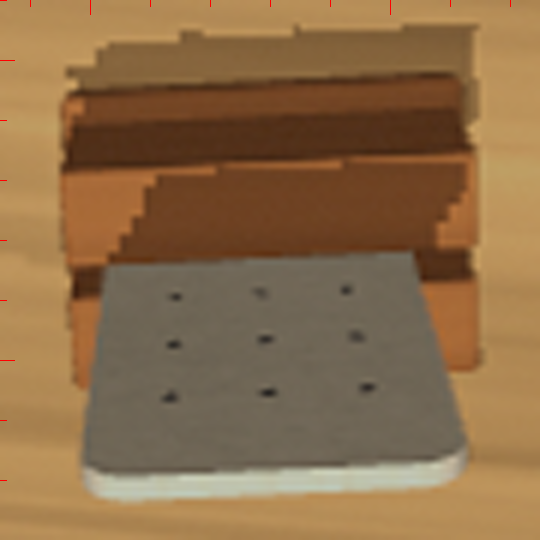

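View pics/c4.png

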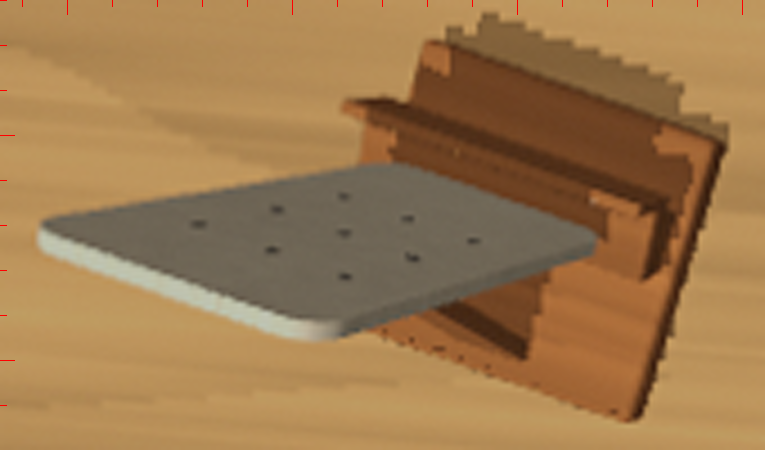

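```bash
cat > fit.py <<'E'
from h import *
from scipy.optimize import least_squares
E=load('wE1');B=load('wB1')
def o(p,x0,y0,s): return (np.array(p,float)+.5)/s-.5+np.array([x0,y0])
cA1=o([(175,321),(262,327),(350,333),(172,367),(264,373),(359,380),(167,420),(266,426),(367,432)],285,180,6)
cA2=o([(344,197),(408,219),(474,241),(278,210),(344,233),(413,258),(199,225),(272,250),(345,276)],35,120,4.5)
cB2=o([(175,297),(261,293),(347,290),(173,345),(265,339),(357,336),(169,398),(267,393),(367,388)],285,190,6)
cB1=o([(266,304),(335,282),(402,260),(334,345),(405,321),(477,298),(409,391),(486,366),(561,342)],465,190,5)
# edge obs: (cam, pixel, kind)  kind: 't' z=100, 'l' y=-30,'r' y=30 on front face x=-2
eA=[(E,o((130,490),285,180,6),'t'),(E,o((410,506),285,180,6),'t'),(E,o((100,290),285,180,6),'l'),(E,o((77,455),285,180,6),'l'),(E,o((415,295),285,180,6),'r'),(E,o((459,470),285,180,6),'r')]
eB=[(B,o((120,472),285,190,6),'t'),(B,o((430,461),285,190,6),'t'),(B,o((103,285),285,190,6),'l'),(B,o((84,440),285,190,6),'l'),(B,o((417,275),285,190,6),'r'),(B,o((460,430),285,190,6),'r')]
def res(p,full=False):
    py,z0,pz=p[12:15]
    out=[]
    for k,(h1,h2,ed) in enumerate([(cA1,cA2,eA),(cB1,cB2,eB)]):
        t=p[6*k:6*k+3]; M=R.from_euler('ZYX',p[6*k+3:6*k+6]).as_matrix()
        H=np.array([[-.002,j*py,z0+i*pz] for i in (-1,0,1) for j in (-1,0,1)])
        W=H@M.T+t
        out.append((proj(E,W)-h1).ravel());out.append((proj(B,W)-h2).ravel())
        for c,uv,kd in ed:
            oo,d=ray(c,uv); ol=M.T@(oo-t);dl=M.T@d
            P=ol+dl*(-.002-ol[0])/dl[0]
            e={'t':P[2]-.1,'l':P[1]+.03,'r':P[1]-.03}[kd]
            out.append([e/0.0008*.6])
    return np.concatenate(out)
if __name__=='__main__':
    p0=[.52,.035,.024,-.2,.17,0,.565,.255,.016,.08,.17,0,.015,.06,.015]
    s=least_squares(res,p0,x_scale=.01)
    rr=s.fun
    print('rms',np.sqrt((rr**2).mean()),abs(rr).max());print('A',s.x[:3].round(4),np.degrees(s.x[3:6]).round(2));print('B',s.x[6:9].round(4),np.degrees(s.x[9:12]).round(2));print(s.x[12:])
    np.save('fit.npy',s.x)
E
python3 fit.py
```

```text
rms 0.18446766315401233 0.6832898928732433
A [0.5198 0.0418 0.0237] [-14.63  10.    -0.16]
B [0.5791 0.2635 0.0154] [ 7.36 10.08  0.08]
[0.01599178 0.05626726 0.02008116]
```

```bash
cat >> h.py <<'E'
def cards():
    p=np.load('fit.npy')
    return [(p[6*k:6*k+3],R.from_euler('ZYX',p[6*k+3:6*k+6]).as_matrix()) for k in (0,1)]
def tcp_for(t,M,x,z,y=0): return t+M@np.array([x,y,z])
E
python3 - <<'E'
from h import *
from workcell import *
(tA,MA),(tB,MB)=cards()
q=quat(MB)
bot.reach(tcp_for(tB,MB,-.0075,.16),q)
bot.servo_line(tcp_for(tB,MB,-.0075,.06),velocity=.1)
def snap(c,n):
    r=vision.read_camera(c);save(r,n);cv2.imwrite(f'pics/{n}.png',cv2.resize(r['frame'][:,:,::-1],None,fx=1.25,fy=1.25,interpolation=cv2.INTER_CUBIC));return r
print('goal',tcp_for(tB,MB,-.0075,.06),get_obs()['position'])
snap('wrist','wB2')
r=snap('scene','sB2');crop(r['frame'][:,:,::-1].copy(),360,220,500,340,5,'sB2c.png')
print(get_obs()['time_s'],get_obs()['wrist_force'])
E
```

```text
goal [0.58221438 0.26379976 0.07582255] [0.58281808 0.26402321 0.0765167 ]
5.2917 [0.41920279 0.85898046 0.30717792]
```

View pics/wB2.png

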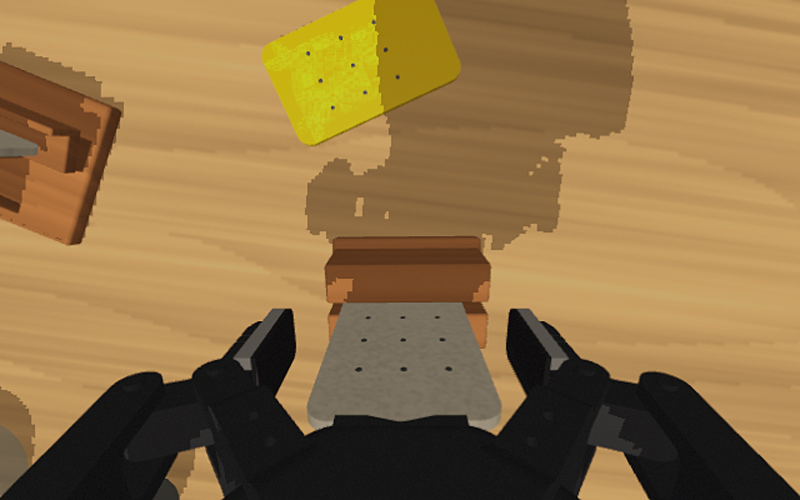

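View pics/sB2c.png

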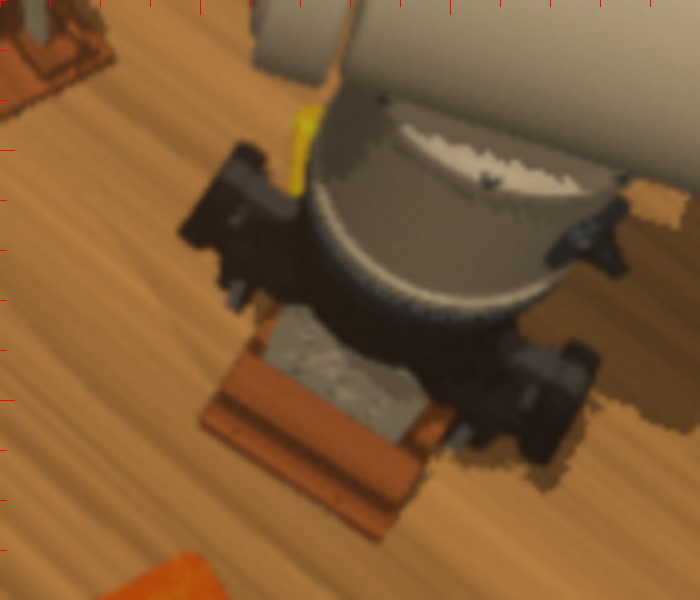

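Run:
```python
from h import *
from workcell import *
(tA,MA),(tB,MB)=cards()
hand.move_gripper(.0,30)
o=get_obs();print(o['gripper_width'],o['position'],o['wrist_force'],o['time_s'])
def snap(c,n):
    r=vision.read_camera(c);save(r,n);cv2.imwrite(f'pics/{n}.png',cv2.resize(r['frame'][:,:,::-1],None,fx=1.25,fy=1.25,interpolation=cv2.INTER_CUBIC));return r
snap('wrist','wB3')
if .056<o['gripper_width']<.064:
    bot.servo_line(tcp_for(tB,MB,-.0075,.10),velocity=.08)
    snap('wrist','wB4')
o=get_obs();print(o['gripper_width'],o['position'],o['wrist_force'],o['time_s'])
```

```text
0.05917280240545208 [0.58249701 0.26391633 0.07632583] [-0.07678939 -0.58461016  4.58054723] 5.6417
0.05935562271376037 [0.58885655 0.26453088 0.11492467] [-0.12085559 -0.0213522  -0.27197814] 6.3917
```

View pics/wB3.png

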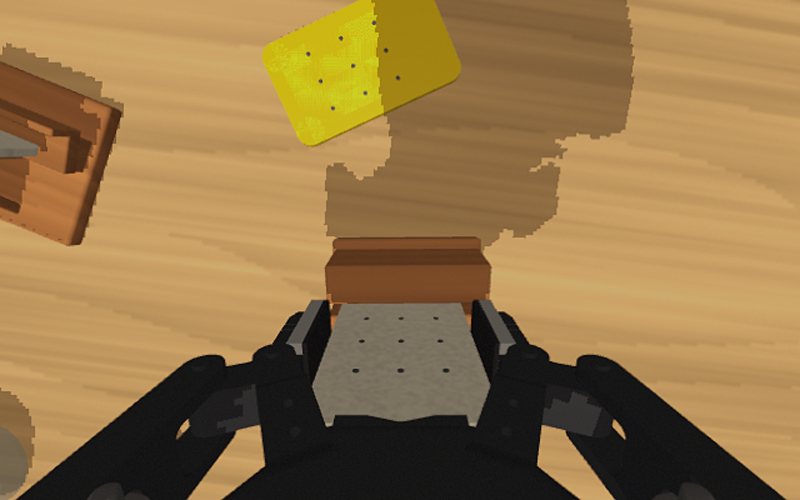

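View pics/wB4.png

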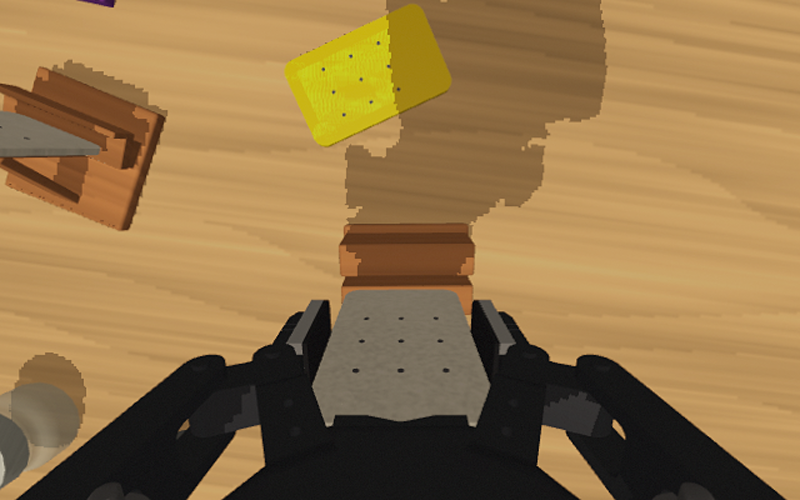

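```bash
cat > inhand.py <<'E'
from h import *
from scipy.optimize import least_squares
def fitcard(name,guess,seed0,fixed=None):
    """guess holes px (orig), refine dark centroid"""
    r=load(name);g=cv2.cvtColor(r['frame'],cv2.COLOR_RGB2GRAY).astype(float)
    pts=[]
    for u,v in guess:
        x,y=int(round(u)),int(round(v));w=g[y-4:y+5,x-4:x+5];bg=np.median(w);d=np.clip(bg-w-12,0,None)
        yy,xx=np.mgrid[y-4:y+5,x-4:x+5]
        pts.append([(d*xx).sum()/d.sum(),(d*yy).sum()/d.sum()])
    pts=np.array(pts);p=np.load('fit.npy');py,z0,pz=p[12:15]
    H=np.array([[-.002,j*py,z0+i*pz] for i in (-1,0,1) for j in (-1,0,1)])
    f=lambda q:(proj(r,H@R.from_euler('ZYX',q[3:]).as_matrix().T+q[:3])-pts).ravel()
    s=least_squares(f,seed0,x_scale=.01)
    return s.x,np.sqrt((s.fun**2).mean()),pts
E
python3 - <<'E'
from inhand import *
p=np.load('fit.npy')
(tA,MA),(tB,MB)=cards()
gr=np.array([(367,318),(401,318),(435,318),(361,341),(401,341),(440,341),(356,370),(401,370),(446,370)])/1.25
for n in ('wB3','wB4'):
    x,rms,pts=fitcard(n,gr,p[6:12]+np.r_[MB@[0,0,.04],0,0,0]*(n=='wB4'))
    print(n,rms,x[:3].round(4),np.degrees(x[3:]).round(2))
    q=quat(MB);T=R.from_quat(q).as_matrix()
    dz=.06 if n=='wB3' else .10
    pos=tcp_for(tB,MB,-.0075,dz)
    print('card rel to TCP in B axes',(MB.T@(x[:3]-pos)).round(4))
E
```

```text
wB3 0.032027385766307655 [0.5793 0.2628 0.0158] [7.65 9.95 0.38]
card rel to TCP in B axes [ 0.0075 -0.0007 -0.0596]
wB4 0.031028297871863873 [0.586  0.2636 0.0549] [7.67 9.9  0.38]
card rel to TCP in B axes [ 0.0073 -0.0008 -0.06  ]
```

Run:
```python
from h import *
from workcell import *
(tA,MA),(tB,MB)=cards()
def snap(c,n):
    r=vision.read_camera(c);save(r,n);cv2.imwrite(f'pics/{n}.png',cv2.resize(r['frame'][:,:,::-1],None,fx=1.25,fy=1.25,interpolation=cv2.INTER_CUBIC));return r
bot.servo_line(tcp_for(tB,MB,-.0075,.185),velocity=.15)
g=lambda h,x=-.0065:tcp_for(tA,MA,x-.0074,.0598+h,.0008)
bot.reach(g(.12),quat(MA))
bot.servo_line(g(.03),velocity=.1)
o=get_obs();print(o['gripper_width'],o['position']-g(.03),o['wrist_force'],o['time_s'])
snap('wrist','wP1');r=snap('scene','sP1');crop(r['frame'][:,:,::-1].copy(),300,160,420,260,6,'sP1c.png')
```

```text
0.05953814771565804 [5.85058480e-04 7.85118942e-05 5.16378827e-04] [0.54121391 0.142356   0.13532885] 9.1
```

View pics/wP1.png

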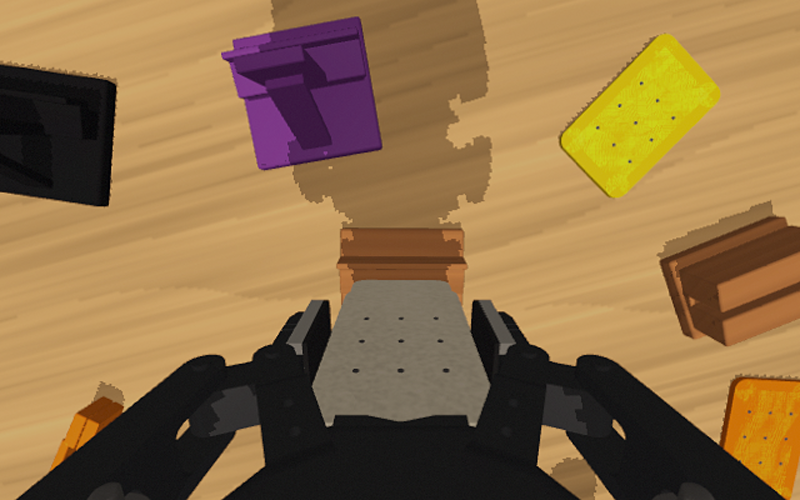

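View pics/sP1c.png

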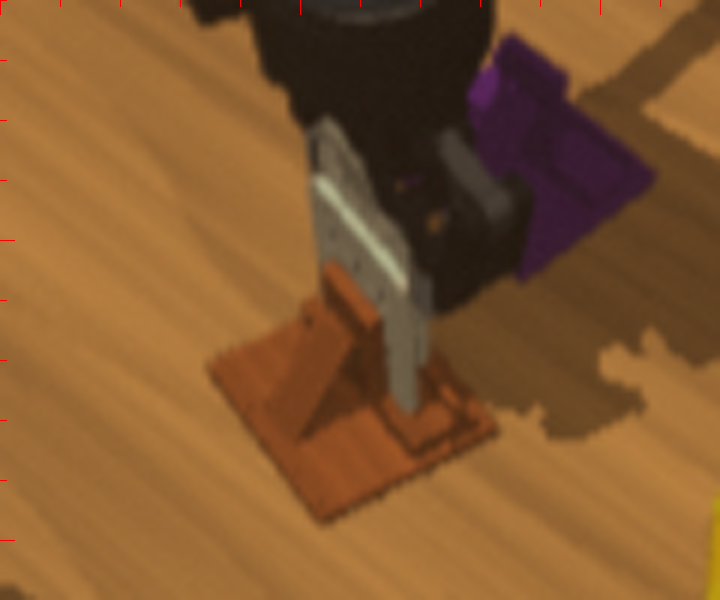

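Card_b is aligned in front of card_a, about 30 mm above the trough. I'll lower it and release.

Run:
```python
from h import *
from workcell import *
(tA,MA),(tB,MB)=cards()
def snap(c,n):
    r=vision.read_camera(c);save(r,n);cv2.imwrite(f'pics/{n}.png',cv2.resize(r['frame'][:,:,::-1],None,fx=1.25,fy=1.25,interpolation=cv2.INTER_CUBIC));return r
g=lambda h,x=-.0065:tcp_for(tA,MA,x-.0074,.0598+h,.0008)
bot.servo_line(g(.012),velocity=.06);print(get_obs()['wrist_force'])
bot.servo_line(g(.002),velocity=.03);print(get_obs()['wrist_force'])
bot.servo_line(g(.001,-.0055),velocity=.03)
o=get_obs();print(o['gripper_width'],o['position']-g(.001,-.0055),o['wrist_force'],o['time_s'])
snap('wrist','wP2');r=snap('scene','sP2');crop(r['frame'][:,:,::-1].copy(),300,160,420,260,6,'sP2c.png')
```

```text
[-0.20244098  0.63146932 -0.62066443]
[-0.73394747  0.13760762 -0.53640681]
0.05904224551052113 [ 1.05277325e-04 -6.30822959e-06  3.53448789e-05] [-0.60387276  0.36346801  0.23253188] 10.3833
```

View pics/wP2.png

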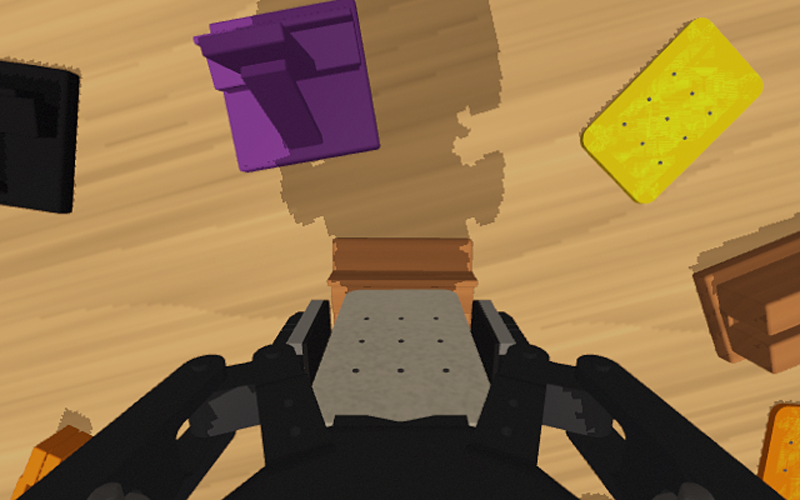

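View pics/sP2c.png

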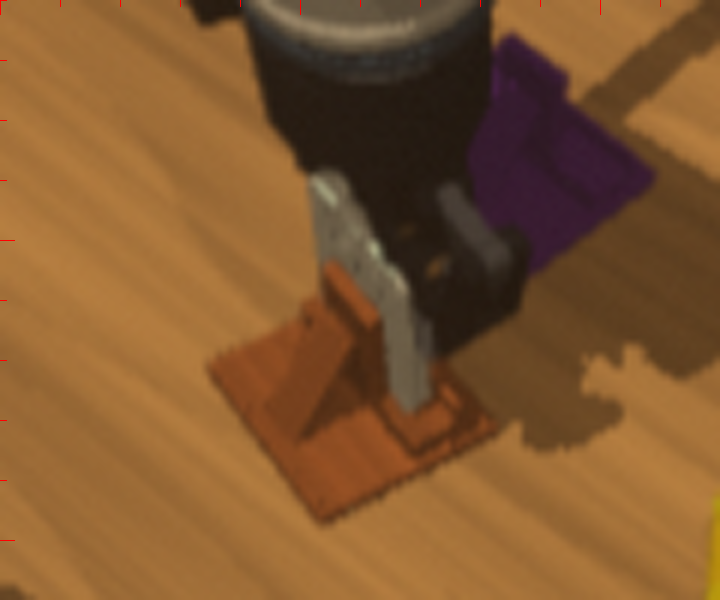

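Run:
```python
from h import *
from workcell import *
(tA,MA),(tB,MB)=cards()
def snap(c,n):
    r=vision.read_camera(c);save(r,n);cv2.imwrite(f'pics/{n}.png',cv2.resize(r['frame'][:,:,::-1],None,fx=1.25,fy=1.25,interpolation=cv2.INTER_CUBIC));return r
g=lambda h,x=-.0065:tcp_for(tA,MA,x-.0074,.0598+h,.0008)
hand.move_gripper(.085,30)
bot.dwell(.3)
bot.servo_line(g(.11,-.012),velocity=.15)
o=get_obs();print(o['gripper_width'],o['time_s'])
r=snap('wrist','wP3');crop(r['frame'][:,:,::-1].copy(),270,180,370,280,6,'wP3c.png')
r=snap('scene','sP3');crop(r['frame'][:,:,::-1].copy(),310,170,410,250,7,'sP3c.png')
r=snap('top','tP3')
```

```text
0.08497812305362269 12.0417
```

View pics/wP3c.png

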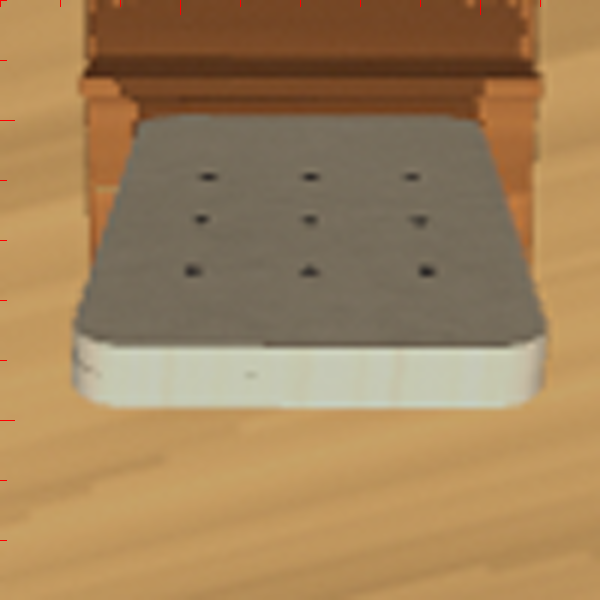

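View pics/sP3c.png

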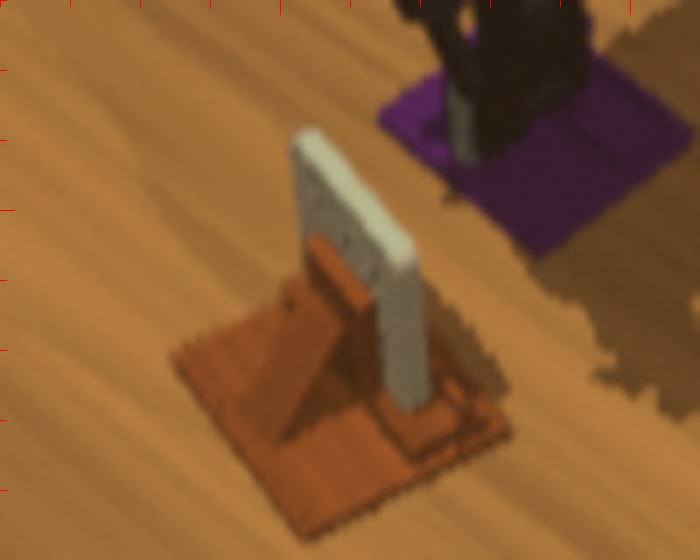

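View pics/wP3.png

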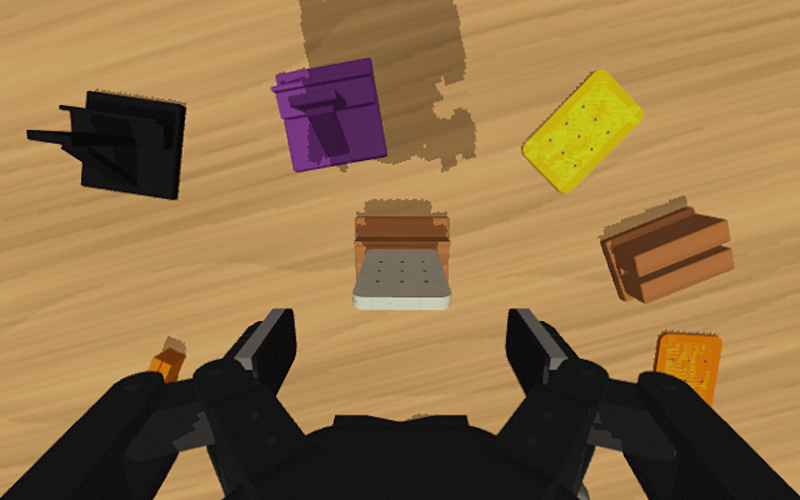

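Run:
```python
from inhand import *
from workcell import *
p=np.load('fit.npy');(tA,MA),_=cards()
gr=[((u+.5)/6-.5+270,(v+.5)/6-.5+180) for u,v in [(208,177),(310,177),(412,177),(202,219),(310,219),(419,219),(193,271),(310,271),(427,271)]]
x,rms,_=fitcard('wP3',gr,p[:6]+np.r_[MA@[-.004,0,0],0,0,0])
print(rms,x[:3].round(4),np.degrees(x[3:]).round(2),'b in A',(MA.T@(x[:3]-tA)).round(4)); np.save('pile.npy',x)
r=load('top0')
c=lambda u,v:onz(r,((u+.5)/10-.5+330,(v+.5)/10-.5+160),.024)
tip=c(345,475)*.5+c(370,500)*.5; hm=(c(545,140)+c(668,238))/2; 
d=(tip-hm)[:2];d/=np.linalg.norm(d);print('tip',tip,'hm',hm,np.degrees(np.arctan2(d[1],d[0])),np.linalg.norm(tip-hm))
piv=tip[:2]-d*.05;yaw=np.arctan2(d[1],d[0])
print('piv',piv)
for s in (1,-1):
    P=frame(yaw,0); h=piv-d*.045
    F=np.stack([MA[:,1],-MA[:,0],MA[:,2]],1)
    print(s,kinematics.solve_ik([*h,.1],quat(P,s)),kinematics.solve_ik(tA+MA@[-.002,-.115,.07],quat(F,s)))
```

```text
0.0894094430758829 [0.5152 0.0435 0.0244] [-14.75  10.74   0.1 ] b in A [-0.005   0.0005 -0.0001]
tip [ 0.55818429 -0.18950338  0.024     ] hm [ 0.63896374 -0.25807419  0.024     ] 139.67325740918358 0.10595884205323522
piv [ 0.5963026  -0.22186067]
1 [-3.80990832e-01  5.89287623e-01  1.61727458e+00 -4.44089210e-16
  9.35030454e-01  1.89363993e+00] None
-1 [-3.80990832e-01  5.89287623e-01  1.61727458e+00 -4.44089210e-16
  9.35030454e-01 -1.24795272e+00] [-0.1550143   0.45930209  1.89130104  0.01785432  0.96497858  0.08872382]
```

Run:
```python
from h import *
from workcell import *
def snap(c,n):
    r=vision.read_camera(c);save(r,n);cv2.imwrite(f'pics/{n}.png',cv2.resize(r['frame'][:,:,::-1],None,fx=1.25,fy=1.25,interpolation=cv2.INTER_CUBIC));return r
bot.reach([.622,-.244,.15],quat(frame(np.radians(139.7),0),-1))
o=get_obs();print(o['joint_pos'],o['time_s'])
snap('wrist','wG1')
```

```text
[-3.74669128e-01  5.16069852e-01  1.61524479e+00  6.01237549e-04
  1.01087019e+00 -1.24359512e+00] 13.35
```

View pics/wG1.png

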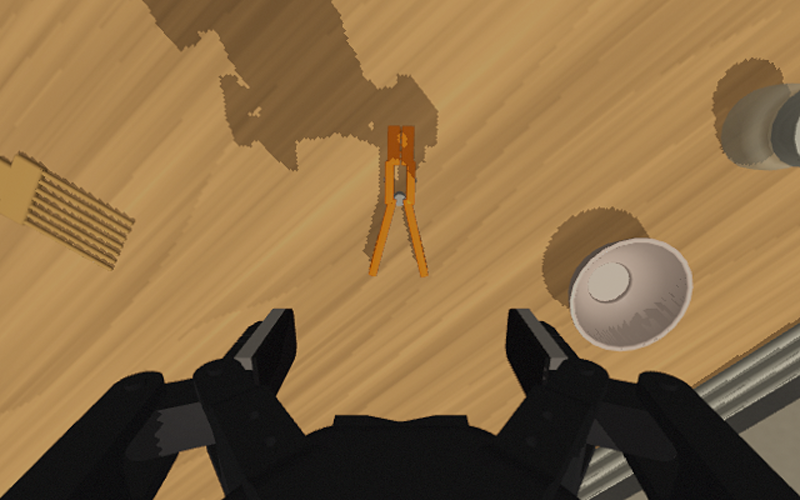

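Run:
```python
from h import *
r=load('wG1');crop(r['frame'][:,:,::-1].copy(),280,95,360,225,5,'wG1c.png')
```

```text
(no output)
```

View pics/wG1c.png

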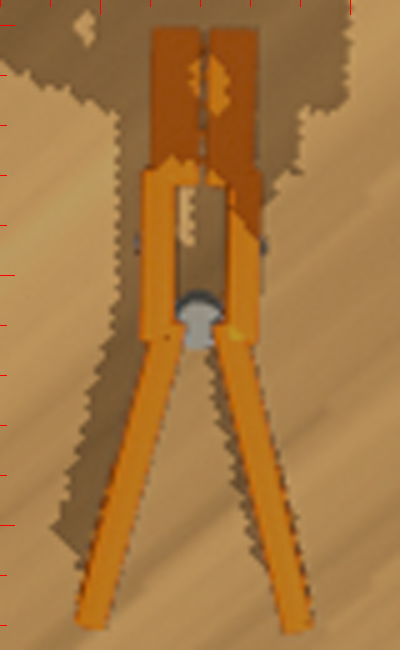

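Run:
```python
from h import *
r=load('wG1')
c=lambda u,v:onz(r,((u+.5)/5-.5+280,(v+.5)/5-.5+95),.024)
tip=c(205,29);hm=(c(92,628)+c(298,631))/2
d=(tip-hm)[:2];L=np.linalg.norm(d);d/=L;yaw=np.arctan2(d[1],d[0]);piv=tip[:2]-d*.05
print(tip,hm,L,np.degrees(yaw),piv,piv-d*.045, np.linalg.norm(c(75,622)-c(313,628)))
np.save('peg.npy',[*piv,yaw])
```

```text
[ 0.55796882 -0.18957325  0.024     ] [ 0.63793443 -0.25971102  0.024     ] 0.10636637307143905 138.74603121321047 [ 0.59555852 -0.22254315] [ 0.62938926 -0.25221605] 0.044464395149686683
```

Run:
```python
from h import *
# camera in tool
C=np.array([-.0705,-.1261,-.001]);A=np.array([[.001,.961,.278],[.001,-.278,.961],[1,0,-.001]])
r=load('wG1');K=r['intrinsics']
import sys
rr=dict(r)
for n,cs in [('wG1',[(294,309),(270,312),(294,352)]),('wB3',[(328,301),(310,303),(331,345)])]:
    zp={'wG1':-.0425,'wB3':-.0297}[n]
    for u,v in cs:
        p=cv2.undistortPoints(np.array([[[u/1.25,v/1.25]]],float),K,r['dist'])[0,0]
        d=A@np.array([p[0],p[1],1]); print(n,(u,v),(C+d*(zp-C[2])/d[2]).round(4))
r=load('wG1');crop(r['frame'][:,:,::-1].copy(),140,230,260,330,6,'pad.png')
r=load('wB3');crop(r['frame'][:,:,::-1].copy(),200,230,320,330,6,'pad2.png')
```

```text
wG1 (294, 309) [-0.0096  0.0013 -0.0425]
wG1 (270, 312) [-0.0199 -0.0224 -0.0425]
wG1 (294, 352) [ 0.0064 -0.0035 -0.0425]
wB3 (328, 301) [-0.0117  0.0042 -0.0297]
wB3 (310, 303) [-0.0228 -0.0219 -0.0297]
wB3 (331, 345) [ 0.0082  0.0047 -0.0297]
```

View pics/pad2.png

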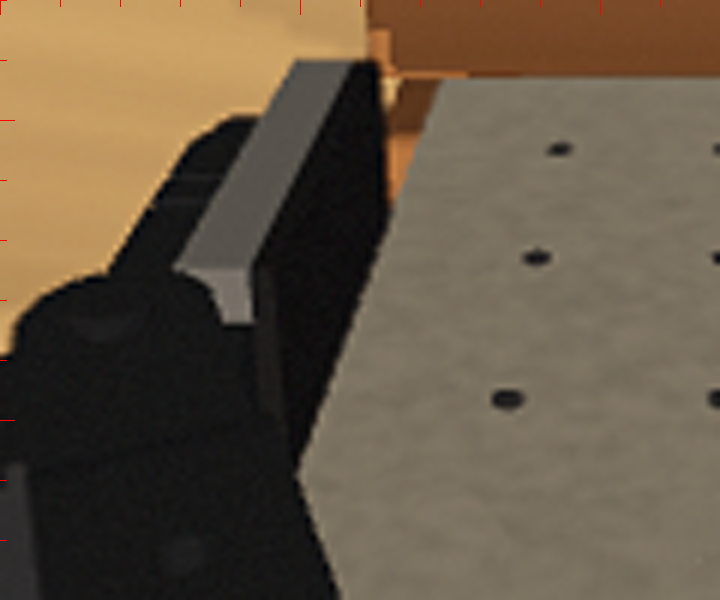

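View pics/pad.png

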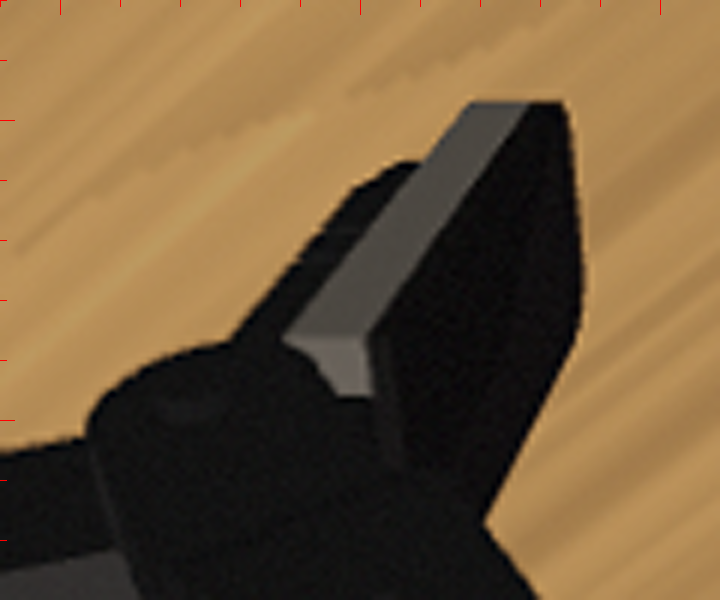

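Run:
```python
from h import *
from workcell import *
def snap(c,n):
    r=vision.read_camera(c);save(r,n);cv2.imwrite(f'pics/{n}.png',cv2.resize(r['frame'][:,:,::-1],None,fx=1.25,fy=1.25,interpolation=cv2.INTER_CUBIC));return r
x,y,yaw=np.load('peg.npy');P=frame(yaw,0);q=quat(P,-1)
h=np.array([x,y,0])+P@[-.045,0,0]
hand.move_gripper(.062,35)
bot.reach(h+[0,0,.07],q)
bot.servo_line(h+[0,0,.019],velocity=.1)
snap('wrist','wG2')
hand.move_gripper(0,35)
o=get_obs();print(o['gripper_width'],o['position']-h,o['wrist_force'],o['time_s'])
snap('wrist','wG3')
```

```text
0.014397410218647285 [ 0.00171503 -0.00063688  0.02124019] [-0.26190045  0.44924024  9.19041946] 15.3667
```

View pics/wG2.png

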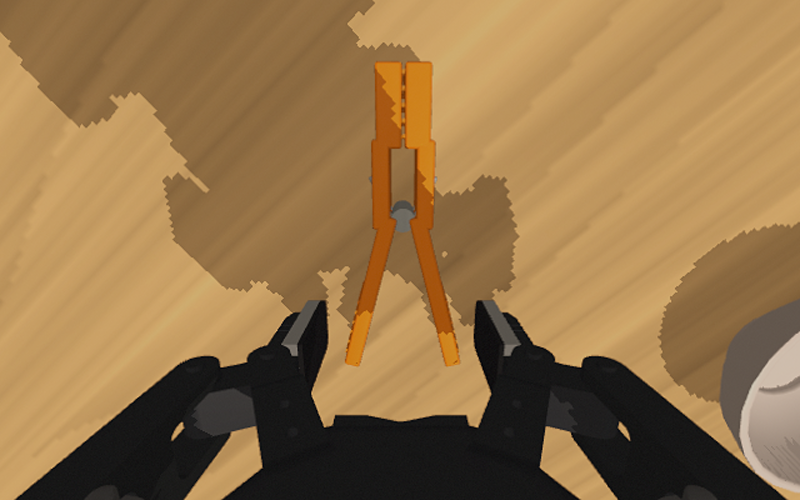

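View pics/wG3.png

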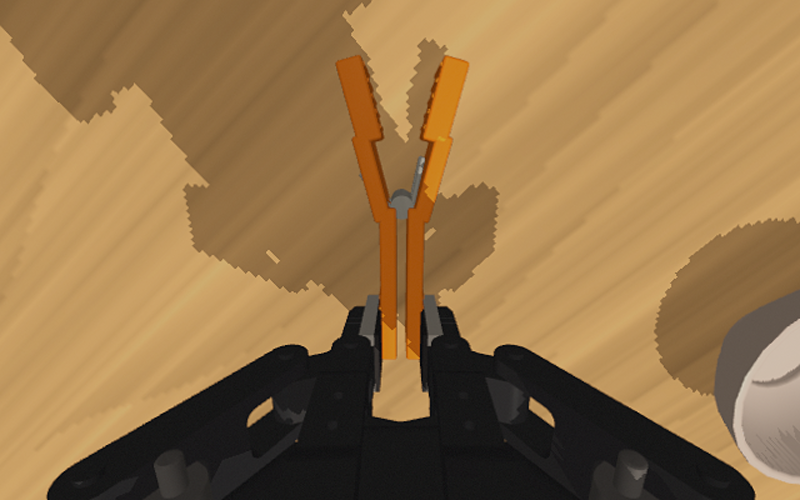

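Run:
```python
from h import *
from workcell import *
def snap(c,n):
    r=vision.read_camera(c);save(r,n);cv2.imwrite(f'pics/{n}.png',cv2.resize(r['frame'][:,:,::-1],None,fx=1.25,fy=1.25,interpolation=cv2.INTER_CUBIC));return r
p=get_obs()['position']
bot.servo_line(p+[0,0,.12],velocity=.12)
o=get_obs();print(o['gripper_width'],o['position'],o['wrist_force'],o['time_s'])
r=snap('wrist','wG4');crop(r['frame'][:,:,::-1].copy(),255,30,385,300,2.2,'wG4c.png')
np.save('lift.npy',np.r_[o['position'],o['orientation']])
r=snap('scene','sG4');crop(r['frame'][:,:,::-1].copy(),220,60,340,180,5,'sG4c.png')
```

```text
0.014665899912518763 [ 0.63053228 -0.25264264  0.14028231] [ 0.86045675  0.33586851 -0.89176043] 16.5833
```

View pics/wG4.png

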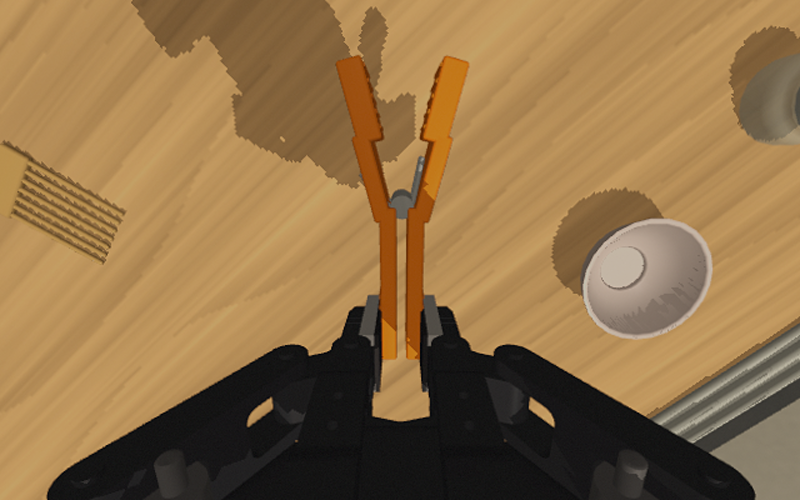

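View pics/sG4c.png

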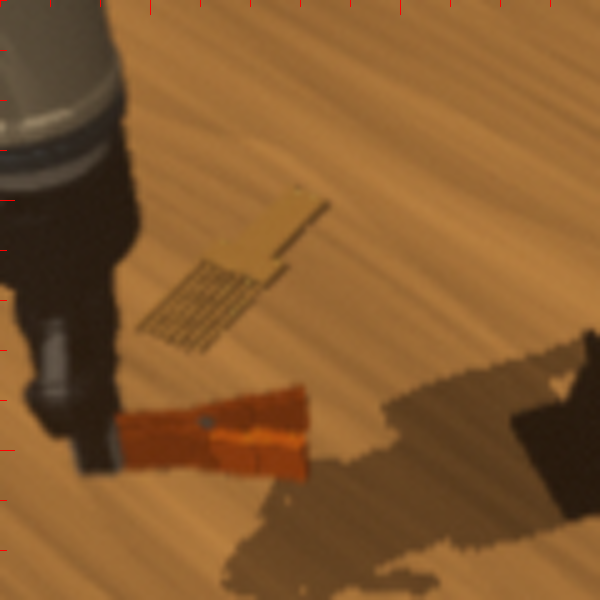

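Run:
```python
from h import *
r=load('wG4');crop(r['frame'][:,:,::-1].copy(),260,35,385,185,5,'wG4c.png')
```

```text
(no output)
```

View pics/wG4c.png

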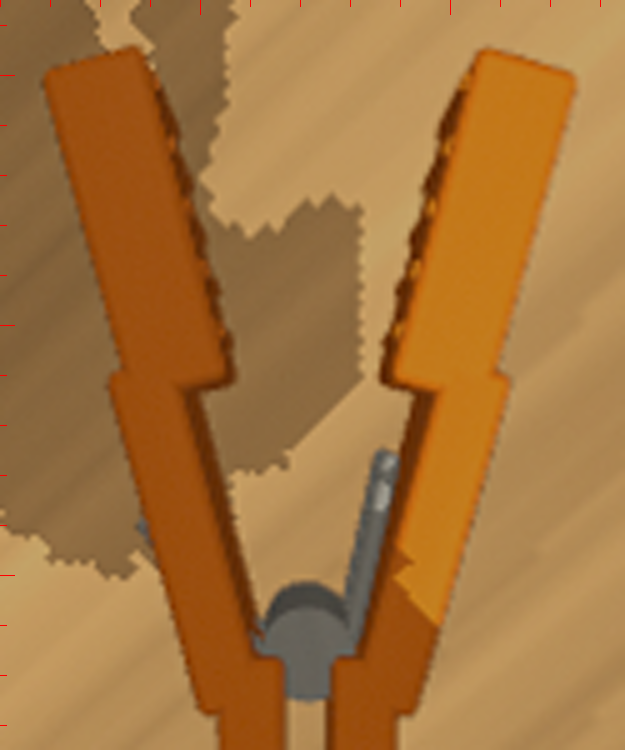

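Run:
```python
from h import *
r=load('wG4');L=np.load('lift.npy');T=R.from_quat(L[3:]).as_matrix()
c=lambda u,v:T.T@(onz(r,((u+.5)/5-.5+260,(v+.5)/5-.5+35),L[2]+.0028)-L[:3])
for p in [(140,48),(480,50),(225,378),(390,380),(45,78),(575,80)]: print(p,c(*p).round(4))
```

```text
(140, 48) [-0.0972 -0.0026 -0.0136]
(480, 50) [-0.0971 -0.0027  0.0129]
(225, 378) [-0.0726 -0.0027 -0.0073]
(390, 380) [-0.0725 -0.0027  0.0062]
(45, 78) [-0.0951 -0.0026 -0.0211]
(575, 80) [-0.095  -0.0027  0.0204]
```

Run:
```python
from h import *
from workcell import *
def snap(c,n):
    r=vision.read_camera(c);save(r,n);cv2.imwrite(f'pics/{n}.png',cv2.resize(r['frame'][:,:,::-1],None,fx=1.25,fy=1.25,interpolation=cv2.INTER_CUBIC));return r
(tA,MA),_=cards();F=np.stack([MA[:,1],-MA[:,0],MA[:,2]],1);q=quat(F,-1)
bot.reach(tcp_for(tA,MA,-.0021,.0872,-.185),q)
o=get_obs();print(o['gripper_width'],o['time_s'])
bot.servo_line(tcp_for(tA,MA,-.0021,.0872,-.150),velocity=.08)
o=get_obs();print(o['position']-tcp_for(tA,MA,-.0021,.0872,-.150),o['time_s'])
r=snap('wrist','wF1');r=snap('scene','sF1');crop(r['frame'][:,:,::-1].copy(),300,120,440,240,5,'sF1c.png')
r=snap('top','tF1');crop(r['frame'][:,:,::-1].copy(),240,180,360,270,6,'tF1c.png')
```

```text
0.014333033400886099 17.8
[ 8.81382930e-05  3.64338606e-04 -1.88403923e-06] 18.3917
```

View pics/wF1.png

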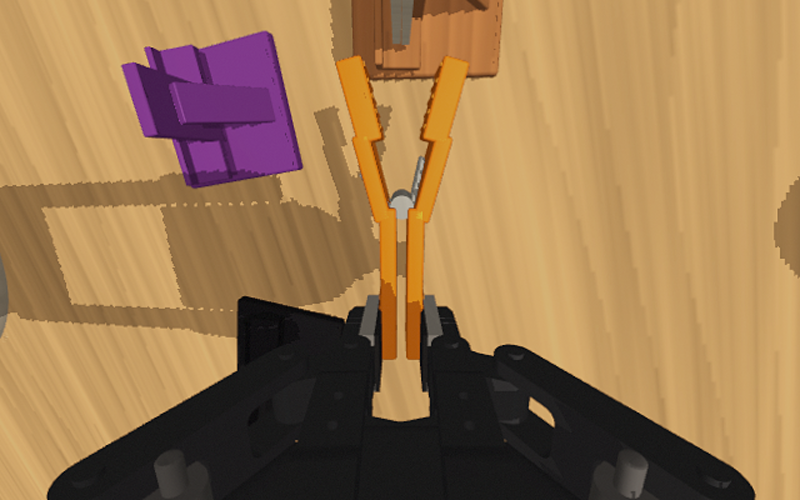

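View pics/sF1c.png

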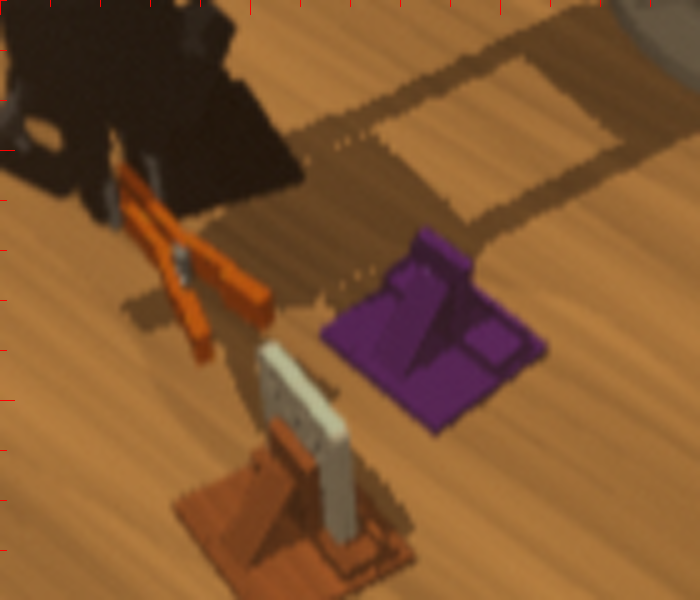

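View pics/tF1c.png

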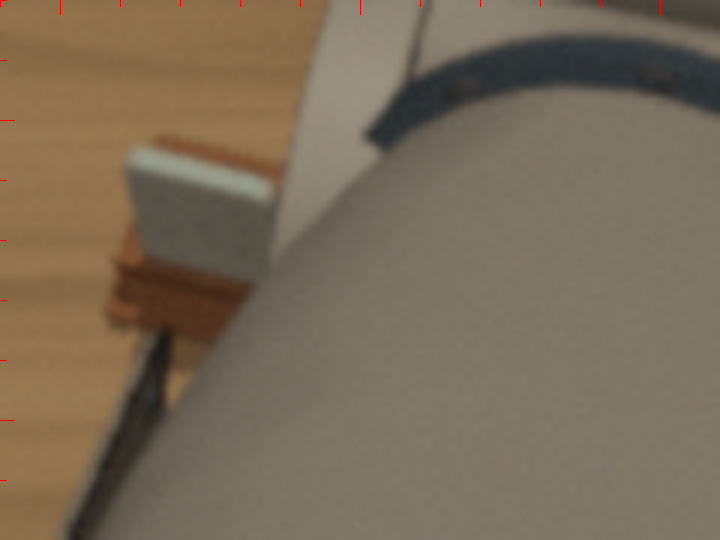

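Run:
```python
from h import *
from workcell import *
def snap(c,n):
    r=vision.read_camera(c);save(r,n);cv2.imwrite(f'pics/{n}.png',cv2.resize(r['frame'][:,:,::-1],None,fx=1.25,fy=1.25,interpolation=cv2.INTER_CUBIC));return r
(tA,MA),_=cards()
g=tcp_for(tA,MA,-.0021,.0872,-.1162)
bot.servo_line(g,velocity=.04)
bot.dwell(.2)
o=get_obs();print(MA.T@(o['position']-g),o['wrist_force'],o['gripper_width'],o['time_s'])
r=snap('wrist','wF2');crop(r['frame'][:,:,::-1].copy(),240,0,400,140,5,'wF2c.png');r=snap('scene','sF2');crop(r['frame'][:,:,::-1].copy(),310,150,410,240,7,'sF2c.png')
```

```text
[ 3.89838459e-06 -2.18489420e-04  6.28908757e-06] [-0.03806448 -0.13707657 -1.26252268] 0.014654789971119435 19.7333
```

View pics/wF2c.png

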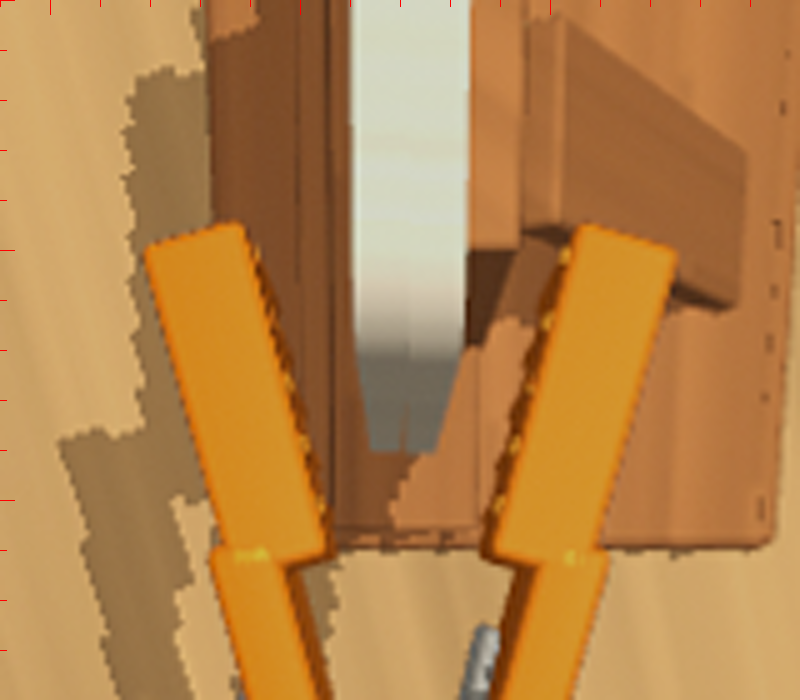

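View pics/sF2c.png

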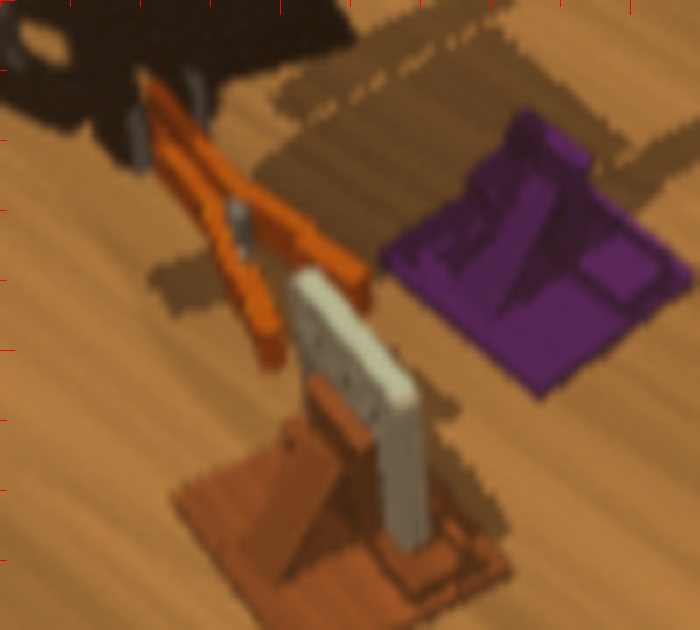

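Run:
```python
from h import *
(tA,MA),_=cards();r=load('wF2')
x=np.load('pile.npy');MB=R.from_euler('ZYX',x[3:]).as_matrix()
W=lambda p:tA+MA@np.array(p)
c=lambda P:((proj(r,P)-[240,0]+.5)*5-.5).round(0)
print('card edges z=90 a-back,b-front', c([W([.002,-.0292,.09]),x[:3]+MB@[-.002,-.0292,.09]]))
# tips: back-project measured tip px on plane card z=.09
for u,v in [(238,225),(585,225)]:
    o,d=ray(r,((u+.5)/5-.5+240,(v+.5)/5-.5)); ol=MA.T@(o-tA);dl=MA.T@d; print((ol+dl*(.09-ol[2])/dl[2]).round(4))
    ol=MB.T@(o-x[:3]);dl=MB.T@d; print('b',(ol+dl*(.09-ol[2])/dl[2]).round(4))
```

```text
card edges z=90 a-back,b-front [[455. 355.]
 [356. 355.]]
[-0.0149 -0.0198  0.09  ]
b [-0.0111 -0.0199  0.09  ]
[ 0.012  -0.0198  0.09  ]
b [ 0.016  -0.0198  0.09  ]
```

Run:
```python
from workcell import *
bot.dwell(.3);o=get_obs();print(o['gripper_width'],abs(o['joint_vel']).max(),o['time_s']);print(hand_in())
```

```text
0.014775926369166852 0.0014074623732141282 20.1333
the job is handed in; nothing more can be done
None
```

I put card_b on the easel in front of card_a and let go. I then picked up the peg by its handles, squeezed it open and brought its jaws around the cards' -y side edge. I handed in at 20.1 s with the peg still held open in the air.

**Card pile:** After release, card_b measured about -5 mm in x, +0.5 mm in y and -0.1 mm in z from card_a. It was less than 1° off parallel, and the pictures show the edges flush.

**Peg:** In the last wrist picture the tips sit about 10 mm in past the card edge. The gap to the card face at the tips is about 9 mm in front and 10 mm behind. The peg is centred about 78 mm up the cards, above the top of the easel post. The gripper reads 14.8 mm, so the peg is fully open.

**Stillness and contact:** The wrist force read about 1 N and the arm was still. I saw no sign of the peg touching the cards or easel, and the arm went nowhere near the bystanders.

**Small disagreements:** The cards look up to about 2 mm off from where I projected them in the last picture, well inside the clearances. With the peg fully squeezed, the gripper reads 14–15 mm rather than the stated 16 mm. I could not measure the peg's opening angle or the contact forces directly; I judged those from the pictures and the wrist reading.

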